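Press open the touch-latch stamp cupboard

ROBOT

A 6-joint arm with a two-finger parallel gripper is mounted at the origin on the work surface. World frame = base frame: x ahead of the robot, y to its left, z up, the work surface at z = 0. Lengths are in m, angles in rad, forces in N, time in s.
With the tool pointing down it reaches from about 0.3 to 0.775 m from the base axis. Payload 14.6 kg.
Tool frame: the origin (TCP) lies at the very end of the fingers, on their centre line; the grasp point (between the pads) lies 19 mm behind it; x points along the fingers, z is the direction in which the jaws open and shut, and the axes are right-handed (so a half turn about x gives the same grasp; the last joint's range is limited). The gripper opens to 85 mm and grips with 20 to 120 N. Pads are 22 mm wide; open, the fingers measure 114 mm over their backs; the gripper's body (76 mm by 85 mm) begins 54 mm behind the grasp point. The pads swing forward as they close: fully open they stand 13 mm farther back than shut.
Start: joints at [1.142, 0.3, 1.521, -0, 1.321, -0.067], TCP at [0.195, 0.514, 0.231] pointing down, gripper open.
Joint ranges: [-3.03, 3.03], [-0.79, 2.21], [0.23, 2.52], [-1.04, 4.18], [0, 3.07], [-2.55, 2.55]. Speed limits (rad/s): [2.22, 2.22, 2.57, 3.14, 3.14, 3.14].

INTERFACE

Orientations are given as a rotation vector (axis times angle).
In Python, from cell import telemetry, imaging, workorder gives the robot as it stands.
- The arm moves only by the tool step_arm, never from a script. Its argument "rows" is a list that holds one entry, the list of rows, each a list of 7 numbers: the finger opening in cm, from 0 to 8.54, then the shift along the tool's x, y, z in cm, then the turn, a rotation vector about the tool's x, y, z in degrees. In form: [[[claw, x, y, z, ax, ay, az], ...]]. A call has 1 to 12 rows; each row shifts and turns the commanded pose from where the row before left it, along the tool's axes as they then stand; what a row does not reach is not made up. A row lasts 1/12 s, in which the tool goes at most 41.7 mm and 7.16 degrees, less where a joint would pass 70% of its speed; a pose out of reach is approached as far as the arm can. A call is refused whole if a number of a shift passes 4.17 or a number of a turn 7.16, either way. A call with a gripper value outside its range is refused whole. The fingers move at their own pace and stop on an object; "grip_force" is the grip in N (left out, the last holds). Time passes only in rows, so rows that do not move let the fingers close. It gives the time, the measured TCP pose, the force and the opening at its end, in the units of the state.
- telemetry.state(): the state, without advancing time (a new reading comes with each control period).
- imaging.read_camera(name): name is "scene" or "top"; returns a dict with "image" (384x512x3 uint8, red, green, blue), "fx", "fy", "cx", "cy" (pixels), "dist" ([k1, k2, p1, p2, k3] as OpenCV has them; the pictures are not rectified), "view" (4x4, takes a point from world to camera coordinates). Camera axes: x right, y up, looking along -z (the intrinsics and any distortion apply to the point x, -y, -z); pixel columns grow to the right and rows downward; lengths in m; the calibration is good to about 2 mm. A picture is of the moment at which its call begins. There is no depth.
- workorder.job_done(): hands the job in, once; it reports no verdict.
The state is a dict: "t": time; "joint_positions": joint angles; "joint_velocities": joint speeds; "tau": joint torques, N m; "tcp_pos": TCP position; "ee_rot": TCP orientation; "force": force on the tool from outside, world axes, zero at the start; "ft_torque": the same for the moment, N m; "grip_width": finger opening in m.
Only numpy, scipy, OpenCV 4.12 (cv2) and the standard library are available. Lean on these libraries where they do the work, as an engineer would, in place of code of your own. Each camera call takes 0.05 s, during which the arm holds its last target.

TASK

At the soap-finishing bench, open the taller of the two small cupboards: press its door in with the fingertips at the steel plate and let go, so that the catch springs it ajar, then reach behind its free edge with the fingers and lightly push the door wide open, about square to the cupboard front, and come away. Leave the lower cupboard shut and everything else standing where it is; do not pinch the door, and grasp or lift nothing.

Things in the scene. Friction and masses are not known exactly. Their poses are not given: they have to be found in the camera images.
- tall_cupboard: The taller of two small white cupboards, 180 deep (x), 180 wide (y), 200 mm high, fixed. Origin: centre of its underside; +x to its back, +y to its left as the robot faces it, +z up. A plain wooden touch-latch door without handle covers the front (-x side, facing the robot). Carcass front 90 mm from the origin in -x; the shut door's inner face 5 mm ahead of that.
- tall_hinge (a point): Fixed point on the upright hinge line of the taller cupboard's door, level with the door's top edge (196 mm above the table), at mid thickness of the door, at its +y edge. Axes as the cupboard's; it does not turn with the door. Door: 170 wide, 176 high, 15 mm thick, foot 20 mm above the table.
- tall_plate (a point): Centre of the small steel plate (30 wide, 40 mm high, clipped over the door's top edge, so it shows from above) on the outer face of the taller cupboard's door near its free (-y) edge: 20 mm below the top, 145 mm from the hinge line. Turns with the door; axes are the cupboard's when shut (-x out of the face).
- tall_door (a joint): Angle of the taller cupboard's door (rad): 0 latched, negative pressed in (stop -0.025), positive open, 1.57 square, stop 1.7. Pressed 3-4 mm in at the plate (about 4 N, then a firm stop) the catch frees it; on letting go a spring swings it to about 0.5 in under 1 s (free edge 80 mm out). Beyond, it turns freely with slight friction and stays where left. Catch parts: behind it, 75-95 mm up.
- low_cupboard: The lower of two small white cupboards, 180 deep (x), 180 wide (y), 145 mm high, fixed. Origin: centre of its underside; +x to its back, +y to its left as the robot faces it, +z up. A plain wooden touch-latch door without handle covers the front (-x side, facing the robot). Carcass front 90 mm from the origin in -x; the shut door's inner face 5 mm ahead of that.
- low_hinge (a point): Fixed point on the upright hinge line of the lower cupboard's door, level with the door's top edge (141 mm above the table), at mid thickness of the door, at its +y edge. Axes as the cupboard's; it does not turn with the door. Door: 170 wide, 121 high, 15 mm thick, foot 20 mm above the table.
- low_plate (a point): Centre of the small steel plate (30 wide, 40 mm high, clipped over the door's top edge, so it shows from above) on the outer face of the lower cupboard's door near its free (-y) edge: 20 mm below the top, 145 mm from the hinge line. Turns with the door; axes are the cupboard's when shut (-x out of the face).
- low_door (a joint): Angle of the lower cupboard's door, same kind of door and catch, 121 mm high; 0 is shut. To be left shut.
- soap_tall: Loose soap bar, orange with a cream end, 80 x 55 x 25 mm, lying on the taller cupboard towards its back. Origin: centre of the underside.
- soap_low: The same kind of soap bar, lying on the lower cupboard towards its back. Origin: centre of the underside.
- soap_loose: The same kind of soap bar, lying on the table ahead of the gap between the cupboards. Origin: centre of the underside.
- stamp: Clear acrylic stamp block 35 x 35 x 60 mm standing between the cupboards. Origin: centre of the underside.
- mug: White mug 76 mm across, 85 mm high. Origin: centre of the underside.
- brush: Brush lying flat on the table on the right. Origin: underside.
- bowl: Steel bowl 130 mm across, 50 mm high, on the right. Origin: centre of the underside.
- jar: Amber glass jar 64 mm across, 85 mm high, on the left. Origin: centre of the underside.

How it is judged:
By the outcome, as a careful person would: the job done as asked, in the order asked, and still so for the second after the job is handed in, with the robot touching nothing.
It also fails if it takes over 42 s, if anything falls off the work surface, if the arm or the gripper's body presses on something with over 40 N, if the wrist force passes 120 N, or if a joint passes its speed limit or range.

## Working session

There is one attempt and no reset: what is moved stays moved. The work goes in short steps, Python scripts to look and compute and a tool call to move; the robot and the scene stay as the last step left them, time stands still between calls to the robot, and variables do not carry over. Pictures are saved under pics/ and viewed, and the job is handed in when it is done.

Besides the shell and the picture viewer there is one more tool, called as name(argument=value, ...) on one line, values as JSON. step_arm: Moves the arm, as the interface text tells. Its arguments: {"type":"object","properties":{"rows":{"type":"array"},"grip_force":{"type":"number"}},"required":["rows"]}

```bash
mkdir -p pics; ls; python3 - <<'E'
from cell import telemetry, imaging
import cv2
print(telemetry.state())
for n in("scene","top"):
    d=imaging.read_camera(n); cv2.imwrite(f"pics/{n}0.png",d["image"][:,:,::-1]); print(n,{k:(v if k!="image" else 0) for k,v in d.items()})
E
```

```text
pics
{'t': 0.0, 'joint_positions': array([ 1.14239619e+00,  3.00471003e-01,  1.52160961e+00, -2.84280663e-06,
        1.32069369e+00, -6.65817437e-02]), 'joint_velocities': array([-0.00028714,  0.00024198,  0.00035073, -0.00031659,  0.00050216,
       -0.00205142]), 'tau': array([ 2.57972824e-03, -5.43499303e+01, -3.61805248e+01,  3.26272402e-05,
        3.88151660e-03, -2.42486010e-05]), 'tcp_pos': array([0.19457931, 0.51417079, 0.2307093 ]), 'ee_rot': array([-0.93931464,  1.35996231,  0.9383107 ]), 'force': array([-0.60845404, -0.20394708, -0.52346209]), 'ft_torque': array([-0.00711775, -0.03297863,  0.0086662 ]), 'grip_width': 0.08546629941579176}
scene {'image': 0, 'fx': 420.39278522098505, 'fy': 420.39278522098505, 'cx': 254.37678901969267, 'cy': 190.96225783715306, 'dist': array([0.01162098, 0.        , 0.        , 0.        , 0.        ]), 'view': array([[-0.76381795,  0.64542824, -0.00212846,  0.43469088],
       [-0.55987678, -0.66092601,  0.49971472,  0.25044637],
       [ 0.32112324,  0.38288275,  0.86618743, -1.488967  ],
       [ 0.        ,  0.        ,  0.        ,  1.        ]])}
top {'image': 0, 'fx': 394.6223373492892, 'fy': 394.6223373492892, 'cx': 250.2385728732638, 'cy': 185.60982426775502, 'dist': array([-0.13298248,  0.        ,  0.        ,  0.        ,  0.        ]), 'view': array([[-2.67538497e-02, -9.99631958e-01, -4.49229419e-03,
         8.67382991e-03],
       [ 9.80531365e-01, -2.71166355e-02,  1.94481180e-01,
        -5.84809306e-01],
       [-1.94531419e-01,  7.98284916e-04,  9.80895963e-01,
        -1.25779681e+00],
       [ 0.00000000e+00,  0.00000000e+00,  0.00000000e+00,
         1.00000000e+00]])}
```

View pics/scene0.png

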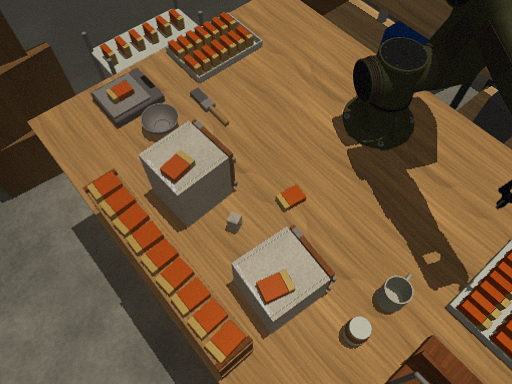

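View pics/top0.png

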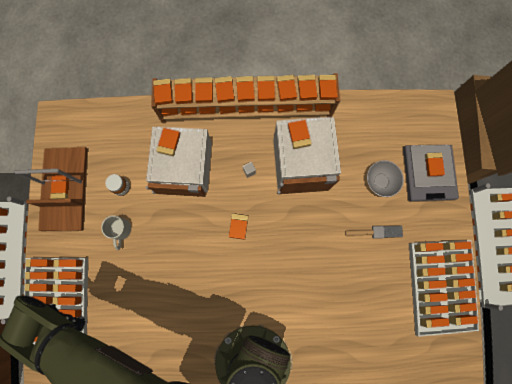

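The scene view shows cupboards at about (190,170) and (283,277); in the top view they are at (180,160) and (307,155). I'll enlarge them to measure.

```bash
python3 - <<'E'
import cv2
a=cv2.imread("pics/scene0.png");b=cv2.imread("pics/top0.png")
cv2.imwrite("pics/s_a.png",cv2.resize(a[110:235,130:250],None,fx=5,fy=4.8*5/4.8*0.96*1.0,interpolation=cv2.INTER_CUBIC)) if 0 else None
cv2.imwrite("pics/sA.png",cv2.resize(a[110:230,130:250],None,fx=5,fy=5,interpolation=cv2.INTER_CUBIC))
cv2.imwrite("pics/sB.png",cv2.resize(a[215:335,225:345],None,fx=5,fy=5,interpolation=cv2.INTER_CUBIC))
cv2.imwrite("pics/tAB.png",cv2.resize(b[110:210,140:350],None,fx=3.8,fy=3.8,interpolation=cv2.INTER_CUBIC))
E
```

```text
(no output)
```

View pics/sA.png

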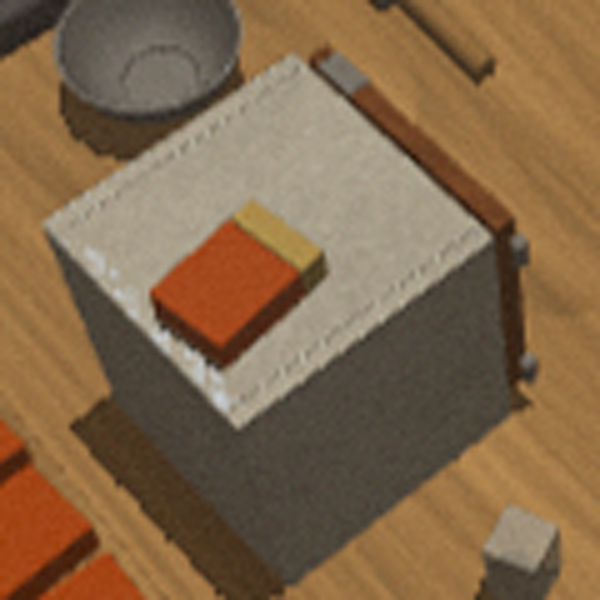

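View pics/sB.png

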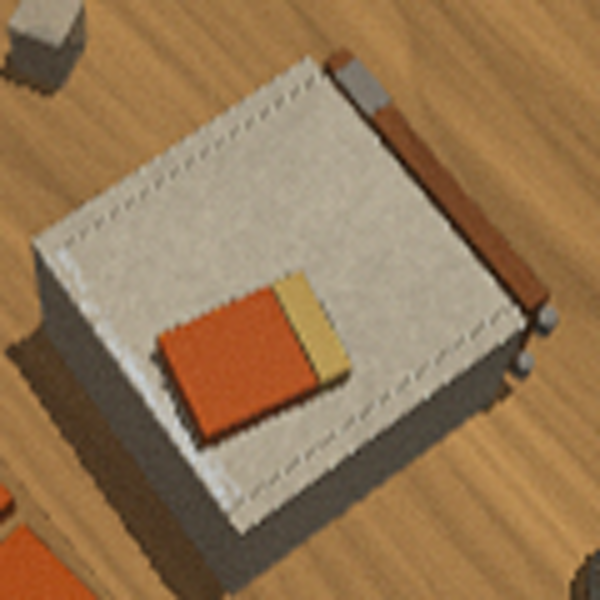

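View pics/tAB.png

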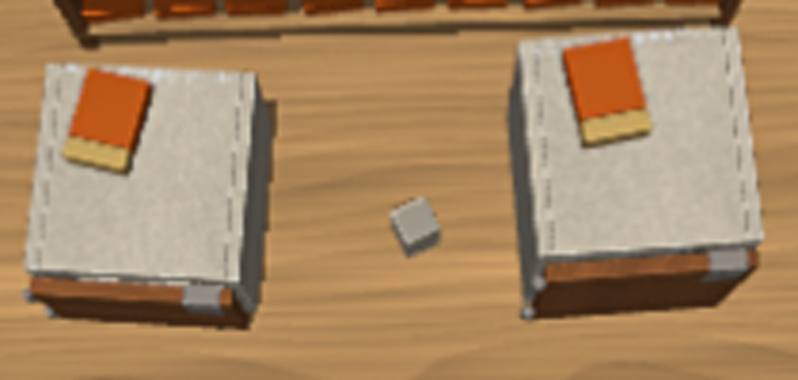

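```bash
cat > h.py <<'E'
import numpy as np, cv2
from scipy.optimize import least_squares
F=np.diag([1,-1,-1.])
def proj(d,P):
    P=np.atleast_2d(P); V=d["view"]; c=(V[:3,:3]@P.T).T+V[:3,3]; c=c@F
    K=np.array([[d["fx"],0,d["cx"]],[0,d["fy"],d["cy"]],[0,0,1]])
    return cv2.projectPoints(c,np.zeros(3),np.zeros(3),K,np.array(d["dist"]))[0][:,0]
def tri(d1,p1,d2,p2):
    f=lambda X:np.r_[proj(d1,X)[0]-p1,proj(d2,X)[0]-p2]
    r=least_squares(f,[0.5,0,0.1]); return r.x,np.abs(r.fun).max()
def fit(ds,obs,z0=.2):  # obs: list of (cam idx, local xyz(w/ z offset from top), px)
    def f(q):
        c,s=np.cos(q[2]),np.sin(q[2]); o=[]
        for i,l,p in obs:
            w=np.array([q[0]+c*l[0]-s*l[1],q[1]+s*l[0]+c*l[1],q[3]+l[2]]); o.append(proj(ds[i],w)[0]-p)
        return np.concatenate(o)
    r=least_squares(f,[.6,0,0,z0]); return r.x,r.fun.reshape(-1,2)
E
python3 - <<'E'
from h import *
from cell import imaging
ds=[imaging.read_camera("scene"),imaging.read_camera("top")]
sa=lambda u,v:np.array([(u+.5)/5-.5+130,(v+.5)/5-.5+110])
sb=lambda u,v:np.array([(u+.5)/5-.5+225,(v+.5)/5-.5+215])
t=lambda u,v:np.array([(u+.5)/3.8-.5+140,(v+.5)/3.8-.5+110])
L=dict(fl=(-.09,.09,0),fr=(-.09,-.09,0),bl=(.09,.09,0),br=(.09,-.09,0))
A=[(sa(495,235),t(545,255),"fl"),(sa(297,55),t(762,240),"fr"),(sa(238,428),t(518,42),"bl"),(sa(45,225),t(738,28),"br")]
B=[(sb(525,320),t(28,270),"fl"),(sb(310,58),t(240,282),"fr"),(sb(240,533),t(48,66),"bl"),(sb(35,242),t(255,73),"br")]
for n,S in(("A",A),("B",B)):
    for s,p,k in S: print(n,k,tri(ds[0],s,ds[1],p))
    obs=[(0,L[k],s) for s,p,k in S]+[(1,L[k],p) for s,p,k in S]
    q,r=fit(ds,obs); print(n,q,np.abs(r).max(0))
print("door hinge outer",tri(ds[0],sa(515,222),ds[1],t(545,278)))
print("door free outer",tri(ds[0],sa(330,50),ds[1],t(757,262)))
print("soap",tri(ds[0],np.array([291,196]),ds[1],np.array([239,225])), "bowl R",tri(ds[0],np.array([159.5,119]),ds[1],np.array([384,178])))
print("brush",tri(ds[0],np.array([228,123]),ds[1],np.array([346,233])),tri(ds[0],np.array([195,92]),ds[1],np.array([402,231])))
print("stamp",tri(ds[0],np.array([234,215]),ds[1],np.array([249,168])))
E
```

```text
A fl (array([ 0.57830312, -0.10311033,  0.20256493]), np.float64(0.8806485341674488))
A fr (array([ 0.5867684 , -0.27634619,  0.20320517]), np.float64(0.3658707363816234))
A bl (array([ 0.75669483, -0.09140691,  0.20343301]), np.float64(0.00747168885834526))
A br (array([ 0.76429782, -0.27034177,  0.201254  ]), np.float64(0.48588377250172243))
A [ 0.67149137 -0.18588821  0.04797562  0.20128249] [1.68321387 1.10800115]
B fl (array([0.59191257, 0.31808707, 0.14437981]), np.float64(0.21683797982058195))
B fr (array([0.57665242, 0.14163161, 0.14392776]), np.float64(0.3253713028624361))
B bl (array([0.76965078, 0.30490466, 0.1459715 ]), np.float64(0.028766870918275345))
B br (array([0.75466969, 0.12864806, 0.14879979]), np.float64(0.4545013210083084))
B [ 0.67321012  0.22305691 -0.08027677  0.14439693] [1.30119224 0.53873936]
door hinge outer (array([ 0.56189497, -0.10394592,  0.19841141]), np.float64(0.38302355378894504))
door free outer (array([ 0.56902739, -0.2708857 ,  0.1994713 ]), np.float64(0.7915543306369557))
soap (array([0.4552198 , 0.03680406, 0.02749965]), np.float64(0.9617247499907648)) bowl R (array([ 0.60017433, -0.46474602,  0.04745116]), np.float64(0.19675078780761623))
brush (array([ 0.41859473, -0.32547772,  0.01356189]), np.float64(0.8891934676226754)) (array([ 0.41794083, -0.5245093 ,  0.00573101]), np.float64(1.1582073251936436))
stamp (array([ 0.64202645, -0.00493258,  0.07161772]), np.float64(0.0765369618225975))
```

```bash
cat >> h.py <<'E'
from scipy.spatial.transform import Rotation as Rn
def go(p,R,tp,tR):
    print("shift cm tool axes",(100*R.T@(np.array(tp)-p)).round(2),"turn deg",np.degrees(Rn.from_matrix(R.T@tR).as_rotvec()).round(1))
TC=np.array([.671,-.186]);YW=.046
CR=np.array([[np.cos(YW),-np.sin(YW)],[np.sin(YW),np.cos(YW)]])
def loc(x,y,z): return np.r_[TC+CR@[x,y],z]
def st():
    from cell import telemetry
    s=telemetry.state(); return s,np.array(s["tcp_pos"]),Rn.from_rotvec(s["ee_rot"]).as_matrix()
def tool(yaw): # x down, y = ahead (yaw), z = x cross y
    x=np.array([0,0,-1.]);y=np.array([np.cos(yaw),np.sin(yaw),0]);return np.c_[x,y,np.cross(x,y)]
E
python3 - <<'E'
from h import *
s,p,R=st(); print(R.round(3))
for a in(0,90,180,270):
    print(a); go(p,R,loc(-.19,-.06,.26),tool(YW+np.radians(a)))
print(loc(-.11,-.06,.176))
E
```

```text
[[-0.    -0.935  0.354]
 [-0.001  0.354  0.935]
 [-1.     0.    -0.001]]
0
shift cm tool axes [ -2.87 -54.28 -61.68] turn deg [ 1.566e+02 -0.000e+00  1.000e-01]
90
shift cm tool axes [ -2.87 -54.28 -61.68] turn deg [66.6 -0.   0. ]
180
shift cm tool axes [ -2.87 -54.28 -61.68] turn deg [-23.4  -0.   -0. ]
270
shift cm tool axes [ -2.87 -54.28 -61.68] turn deg [-113.4   -0.    -0. ]
[ 0.56387539 -0.25099475  0.176     ]
```

step_arm(rows=[[[0,-0.7,0,0,-5.85,0,0],[0,-0.7,0,0,-5.85,0,0],[0,-0.7,0,0,-5.85,0,0],[0,-0.7,0,0,-5.85,0,0],[0,0,0,0,0,0,0]]], grip_force=40)

```text
t: 0.62
tcp_pos: [0.1948, 0.5147, 0.2604]
ee_rot: [-1.246, 1.183, 1.247]
force: [-0.1, 0.3, -0.1]
grip_width: 0.0258
```

```bash
python3 - <<'E'
from h import *
s,p,R=st(); print(p,s["grip_width"],s["joint_positions"])
go(p,R,loc(-.19,-.06,.26),tool(YW+np.pi))
E
```

```text
[0.19479313 0.51467937 0.26044988] 0.02582240610886412 [ 1.14241502e+00  2.78678252e-01  1.48004899e+00  2.39341883e-05
  1.38115490e+00 -4.79850125e-01]
shift cm tool axes [-6.000e-02 -2.492e+01 -7.832e+01] turn deg [0.3 0.1 0. ]
```

step_arm(rows=[[[0,0,-1.13,-3.56,0,0,0],[0,0,-1.13,-3.56,0,0,0],[0,0,-1.13,-3.56,0,0,0],[0,0,-1.13,-3.56,0,0,0],[0,0,-1.13,-3.56,0,0,0],[0,0,-1.13,-3.56,0,0,0],[0,0,-1.13,-3.56,0,0,0],[0,0,-1.13,-3.56,0,0,0],[0,0,-1.13,-3.56,0,0,0],[0,0,-1.13,-3.56,0,0,0],[0,0,-1.13,-3.56,0,0,0]]])

```text
t: 1.53
tcp_pos: [0.3371, 0.1272, 0.2591]
ee_rot: [-1.241, 1.188, 1.241]
force: [0.3, 0.9, -0.4]
grip_width: 0.0003
```

step_arm(rows=[[[0,0,-1.13,-3.56,0,0,0],[0,0,-1.13,-3.56,0,0,0],[0,0,-1.13,-3.56,0,0,0],[0,0,-1.13,-3.56,0,0,0],[0,0,-1.13,-3.56,0,0,0],[0,0,-1.13,-3.56,0,0,0],[0,0,-1.13,-3.56,0,0,0],[0,0,-1.13,-3.56,0,0,0],[0,0,-1.13,-3.56,0,0,0],[0,0,-1.13,-3.56,0,0,0],[0,0,-1.13,-3.56,0,0,0],[0,0,0,0,0,0,0]]])

```text
t: 2.53
tcp_pos: [0.48, -0.261, 0.2575]
ee_rot: [-1.237, 1.191, 1.24]
force: [-0.7, 0.8, -0.9]
grip_width: 0.0001
```

```bash
python3 - <<'E'
from h import *
from cell import imaging
s,p,R=st(); print(p,s["grip_width"],s["joint_positions"],s["force"])
go(p,R,loc(-.15,-.06,.172),tool(YW+np.pi))
for n in("scene","top"):
    d=imaging.read_camera(n)["image"][:,:,::-1]
    d=d[60:240,130:330] if n=="scene" else d[100:280,250:450]
    cv2.imwrite(f"pics/{n}1.png",cv2.resize(d,None,fx=3.3,fy=3.3,interpolation=cv2.INTER_CUBIC))
E
```

```text
[ 0.48004939 -0.26098587  0.25745162] 6.091795540598265e-05 [-5.64693497e-01  2.73671132e-01  1.49334757e+00 -6.94289695e-04
  1.37618594e+00 -2.17480420e+00] [-0.69563896  0.80066596 -0.91906569]
shift cm tool axes [ 8.54 -4.43  0.64] turn deg [-0.4  0.  -0.1]
```

View pics/scene1.png

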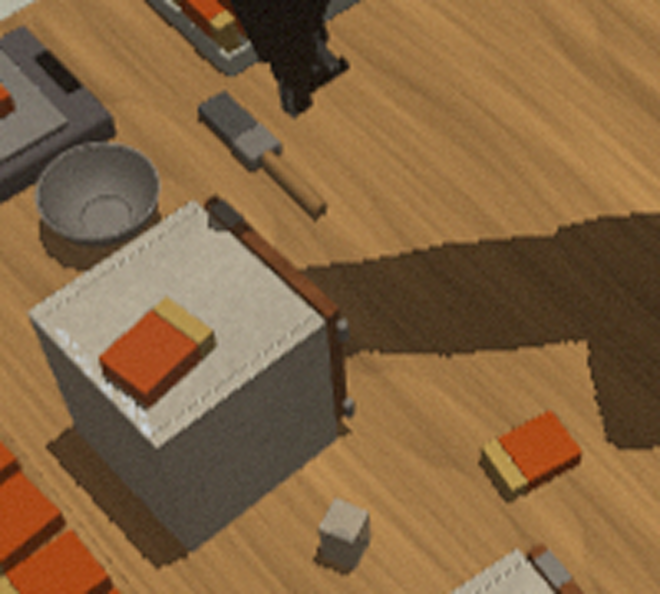

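View pics/top1.png

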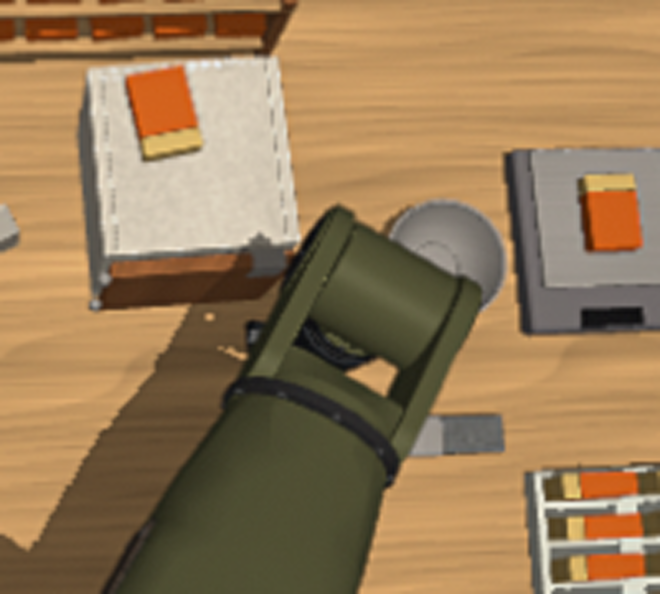

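```bash
python3 - <<'E'
from h import *
from cell import imaging
s,p,R=st(); d=imaging.read_camera("scene")
q=proj(d,p)[0]; print(q,(q-[130,60])*3.3)
q=proj(d,loc(-.11,-.06,.196))[0];print((q-[130,60])*3.3)
E
```

```text
[220.35465496  93.26982174] [298.17036137 109.79041174]
[232.28380079 208.85825122]
```

The fingertip reprojects to (298,110) and the plate to (232,209), and both match the picture. Next I'll descend in front of the plate.

step_arm(rows=[[[0,2.1,-1.1,0.16,0,0,0],[0,2.1,-1.1,0.16,0,0,0],[0,2.1,-1.1,0.16,0,0,0],[0,2.1,-1.1,0.16,0,0,0],[0,0,0,0,0,0,0],[0,0,0,0,0,0,0]]])

```text
t: 3.18
tcp_pos: [0.5228, -0.2468, 0.1752]
ee_rot: [-1.243, 1.187, 1.245]
force: [-0.2, 0.4, 0.4]
grip_width: -0.0004
```

```bash
python3 - <<'E'
from h import *
s,p,R=st(); print(p,s["force"])
go(p,R,loc(-.122,-.06,.172),tool(YW+np.pi))
E
```

```text
[ 0.52284512 -0.2467504   0.17520834] [-0.15451761  0.36707331  0.37389008]
shift cm tool axes [ 0.32 -2.88 -0.62] turn deg [ 0.1  0.  -0.1]
```

Approach until contact is expected about 2.8 cm ahead.

step_arm(rows=[[[0,0.2,-0.8,-0.2,0,0,0],[0,0.1,-0.8,-0.2,0,0,0],[0,0,-0.6,-0.2,0,0,0],[0,0,-0.3,0,0,0,0],[0,0,0,0,0,0,0],[0,0,0,0,0,0,0]]])

```text
t: 3.68
tcp_pos: [0.5484, -0.2528, 0.1724]
ee_rot: [-1.243, 1.187, 1.243]
force: [0.7, -0.6, -0.2]
grip_width: -0.0001
```

step_arm(rows=[[[0,0,-0.2,0,0,0,0],[0,0,0,0,0,0,0]]])

```text
t: 3.85
tcp_pos: [0.5505, -0.2527, 0.1724]
ee_rot: [-1.243, 1.187, 1.243]
force: [0.4, -0.1, 0.6]
grip_width: 0.0
```

step_arm(rows=[[[0,0,-0.15,0,0,0,0],[0,0,0,0,0,0,0]]])

```text
t: 4.02
tcp_pos: [0.552, -0.2526, 0.1724]
ee_rot: [-1.244, 1.187, 1.243]
force: [0.1, 0.4, 0.7]
grip_width: -0.0001
```

step_arm(rows=[[[0,0,-0.15,0,0,0,0],[0,0,0,0,0,0,0]]])

```text
t: 4.18
tcp_pos: [0.5534, -0.2526, 0.1723]
ee_rot: [-1.243, 1.187, 1.244]
force: [-2.2, -0.4, 1.6]
grip_width: 0.0001
```

step_arm(rows=[[[0,0,-0.15,0,0,0,0],[0,0,0,0,0,0,0]]])

```text
t: 4.35
tcp_pos: [0.5548, -0.2525, 0.1723]
ee_rot: [-1.243, 1.187, 1.244]
force: [-3.3, 0.3, 1.4]
grip_width: 0.0
```

Contact began at x≈0.553. I'll keep pressing in small steps.

step_arm(rows=[[[0,0,-0.1,0,0,0,0],[0,0,0,0,0,0,0]]])

```text
t: 4.52
tcp_pos: [0.5559, -0.2525, 0.1723]
ee_rot: [-1.243, 1.187, 1.244]
force: [-3.6, -1.9, 1.5]
grip_width: -0.0001
```

step_arm(rows=[[[0,0,-0.1,0,0,0,0],[0,0,0,0,0,0,0]]])

```text
t: 4.68
tcp_pos: [0.5567, -0.2525, 0.1723]
ee_rot: [-1.243, 1.187, 1.244]
force: [-5.9, -1.6, 2.4]
grip_width: -0.0003
```

step_arm(rows=[[[0,0,-0.06,0,0,0,0],[0,0,0,0,0,0,0]]])

```text
t: 4.85
tcp_pos: [0.5568, -0.2525, 0.1722]
ee_rot: [-1.242, 1.188, 1.245]
force: [-10.6, -1.7, 4.5]
grip_width: -0.0003
```

That is the firm stop. Let go and back off.

step_arm(rows=[[[0,0,1.5,0,0,0,0],[0,0,3.5,0,0,0,0],[0,0,4.0,0,0,0,0],[0,0,4.0,0,0,0,0],[0,-2,1,-1,0,0,0],[0,-3,0,-1,0,0,0],[0,-3,0,-1,0,0,0],[0,0,0,0,0,0,0],[0,0,0,0,0,0,0],[0,0,0,0,0,0,0],[0,0,0,0,0,0,0]]])

```text
t: 5.77
tcp_pos: [0.419, -0.2883, 0.2512]
ee_rot: [-1.242, 1.187, 1.245]
force: [-1.3, 0.8, 0.2]
grip_width: -0.0
```

```bash
python3 - <<'E'
from h import *
from cell import imaging
s,p,R=st(); print(p,s["force"])
for n in("scene","top"):
    d=imaging.read_camera(n)["image"][:,:,::-1]
    d=d[60:240,130:330] if n=="scene" else d[100:280,250:450]
    cv2.imwrite(f"pics/{n}2.png",cv2.resize(d,None,fx=3.3,fy=3.3,interpolation=cv2.INTER_CUBIC))
E
```

```text
[ 0.41898767 -0.28831502  0.25116609] [-1.25849601  0.78816103  0.18396806]
```

View pics/scene2.png

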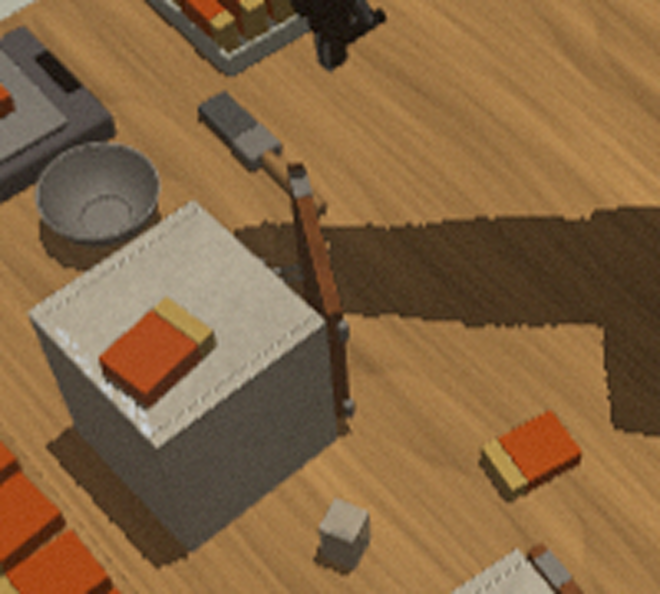

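View pics/top2.png

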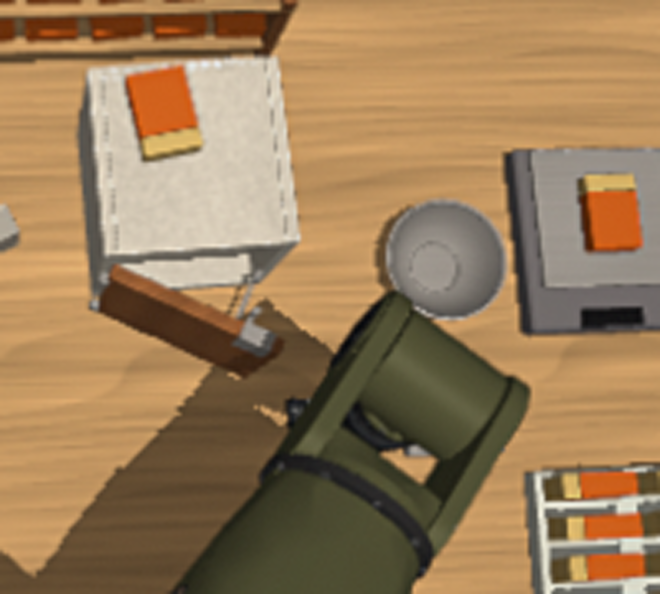

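The door is ajar; its free top end is near (297,170) in the scene crop and (275,342) in the top crop. I'll check the angle against the model.

```bash
cat >> h.py <<'E'
def door(th,r,off,z): # off>0 toward inner face
    hx,hy=-.1025,.085
    return loc(hx-np.sin(th)*r+np.cos(th)*off, hy-np.cos(th)*r-np.sin(th)*off, z)
E
python3 - <<'E'
from h import *
from cell import imaging
a=imaging.read_camera("scene");b=imaging.read_camera("top")
for th in(.4,.45,.5,.55,.6,.65):
    P=[door(th,.17,.0075,.196),door(th,.17,-.0075,.196)]
    print(th,((proj(a,P)-[130,60])*3.3).round().tolist(),((proj(b,P)-[250,100])*3.3).round().tolist(), door(th,.17,0,.196).round(3))
s,p,R=st()
print(loc(-.1,-.15,.26),loc(-.14,-.07,.26))
E
```

```text
0.4 [[267.0, 169.0], [282.0, 165.0]] [[291.0, 323.0], [287.0, 339.0]] [ 0.506 -0.265  0.196]
0.45 [[275.0, 166.0], [292.0, 163.0]] [[289.0, 332.0], [283.0, 347.0]] [ 0.498 -0.262  0.196]
0.5 [[285.0, 164.0], [301.0, 161.0]] [[286.0, 341.0], [280.0, 356.0]] [ 0.49  -0.259  0.196]
0.55 [[294.0, 162.0], [310.0, 160.0]] [[283.0, 349.0], [276.0, 364.0]] [ 0.483 -0.255  0.196]
0.6 [[303.0, 161.0], [319.0, 159.0]] [[279.0, 358.0], [271.0, 372.0]] [ 0.475 -0.25   0.196]
0.65 [[312.0, 159.0], [329.0, 158.0]] [[275.0, 366.0], [266.0, 380.0]] [ 0.468 -0.246  0.196]
[ 0.57800335 -0.34043971  0.26      ] [ 0.53436696 -0.26236368  0.26      ]
```

```bash
python3 - <<'E'
from h import *
s,p,R=st()
t=door(.5,.15,.042,.255);print(t); go(p,R,t,tool(YW+np.pi)); go(p,R,t,tool(YW+np.pi-.5))
print(s["joint_positions"])
E
```

```text
[ 0.53666063 -0.25902794  0.255     ]
shift cm tool axes [ -0.34 -11.89   2.4 ] turn deg [ 0.1  0.  -0. ]
shift cm tool axes [ -0.34 -11.89   2.4 ] turn deg [28.7  0.  -0.1]
[-6.75035444e-01  1.92311590e-01  1.60676699e+00  5.99350506e-05
  1.34359075e+00 -2.29282555e+00]
```

step_arm(rows=[[[0,-0.2,-3,0.6,0,0,0],[0,-0.1,-3,0.6,0,0,0],[0,0,-3,0.6,0,0,0],[0,0,-2.9,0.6,0,0,0],[0,0,0,0,7.15,0,0],[0,0,0,0,7.15,0,0],[0,0,0,0,7.15,0,0],[0,0,0,0,7.15,0,0],[0,0,0,0,0,0,0]]])

```text
t: 6.72
tcp_pos: [0.5368, -0.2591, 0.2548]
ee_rot: [-0.865, 1.392, 0.866]
force: [-0.3, 0.1, 0.8]
grip_width: -0.0002
```

```bash
python3 - <<'E'
from h import *
from cell import imaging
s,p,R=st(); print(p,s["force"])
go(p,R,door(.5,.15,.042,.15),tool(YW+np.pi-.5))
d=imaging.read_camera("scene")["image"][:,:,::-1][60:240,130:330]
cv2.imwrite(f"pics/scene3.png",cv2.resize(d,None,fx=3.3,fy=3.3,interpolation=cv2.INTER_CUBIC))
E
```

```text
[ 0.53684411 -0.25912438  0.25481954] [-0.34137223  0.05078289  0.82878679]
shift cm tool axes [ 1.048e+01  1.000e-02 -0.000e+00] turn deg [-0.3  0.  -0. ]
```

View pics/scene3.png

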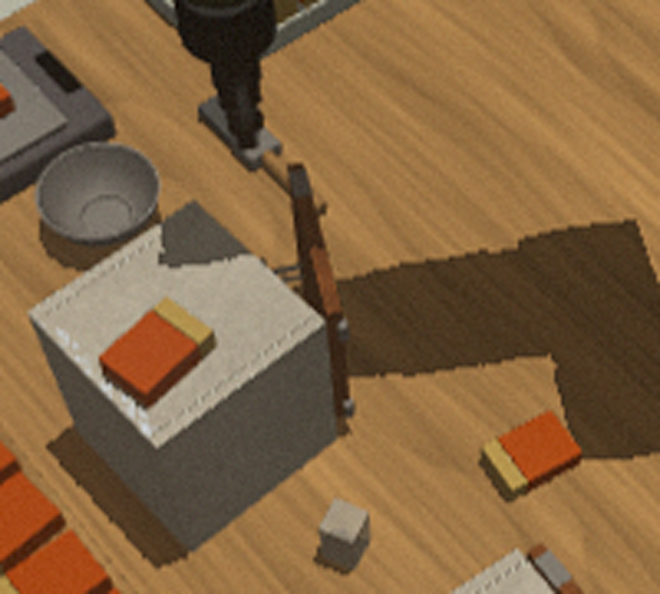

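The fingertip at (250,160) is above the gap between the door and the carcass. Now I'll go straight down.

step_arm(rows=[[[0,2,0,0,0,0,0],[0,2.5,0,0,0,0,0],[0,2.5,0,0,0,0,0],[0,2,0,0,0,0,0],[0,1.5,0,0,0,0,0],[0,0,0,0,0,0,0]]])

```text
t: 7.27
tcp_pos: [0.5356, -0.2586, 0.1469]
ee_rot: [-0.87, 1.391, 0.877]
force: [-0.2, 0.7, -1.4]
grip_width: 0.0
```

```bash
python3 - <<'E'
from h import *
s,p,R=st(); print(p,s["force"],s["joint_positions"])
# arc plan: contact off = .0075+.011+.001
for dth in np.arange(.55,1.58,.1):
    t=door(dth,.145,.019,.15); print(round(dth,2),t.round(3),end=' ');
    TR=tool(YW+np.pi-dth); go(p,R,t,TR); p,R=t,TR
E
```

```text
[ 0.53561135 -0.25863217  0.14690176] [-0.24092906  0.74549907 -1.37895078] [-5.11430723e-01  4.79107743e-01  1.47661534e+00  1.26095980e-05
  1.19113713e+00 -1.63431878e+00]
0.55 [ 0.511 -0.242  0.15 ] shift cm tool axes [-0.29  2.91  0.45] turn deg [ 3.2  0.  -0.3]
0.65 [ 0.498 -0.236  0.15 ] shift cm tool axes [ 0.    1.46 -0.12] turn deg [5.7 0.  0. ]
0.75 [ 0.485 -0.229  0.15 ] shift cm tool axes [ 0.    1.46 -0.12] turn deg [5.7 0.  0. ]
0.85 [ 0.473 -0.22   0.15 ] shift cm tool axes [ 0.    1.46 -0.12] turn deg [5.7 0.  0. ]
0.95 [ 0.463 -0.21   0.15 ] shift cm tool axes [ 0.    1.46 -0.12] turn deg [5.7 0.  0. ]
1.05 [ 0.453 -0.2    0.15 ] shift cm tool axes [ 0.    1.46 -0.12] turn deg [5.7 0.  0. ]
1.15 [ 0.444 -0.188  0.15 ] shift cm tool axes [ 0.    1.46 -0.12] turn deg [5.7 0.  0. ]
1.25 [ 0.436 -0.176  0.15 ] shift cm tool axes [ 0.    1.46 -0.12] turn deg [5.7 0.  0. ]
1.35 [ 0.43  -0.162  0.15 ] shift cm tool axes [ 0.    1.46 -0.12] turn deg [5.7 0.  0. ]
1.45 [ 0.425 -0.149  0.15 ] shift cm tool axes [ 0.    1.46 -0.12] turn deg [5.7 0.  0. ]
1.55 [ 0.421 -0.134  0.15 ] shift cm tool axes [ 0.    1.46 -0.12] turn deg [5.7 0.  0. ]
```

step_arm(rows=[[[0,0,0.8,0.2,0,0,0],[0,0,0.8,0.2,1.5,0,0],[0,0,0.8,0,1.5,0,0],[0,0,0.5,0,0,0,0],[0,0,0.73,-0.06,2.86,0,0],[0,0,0.73,-0.06,2.86,0,0],[0,0,0.73,-0.06,2.86,0,0],[0,0,0.73,-0.06,2.86,0,0],[0,0,0,0,0,0,0]]])

```text
t: 8.02
tcp_pos: [0.4865, -0.2283, 0.1515]
ee_rot: [-0.677, 1.462, 0.675]
force: [0.4, -0.1, -0.1]
grip_width: 0.0
```

```bash
python3 - <<'E'
from h import *
from cell import imaging
s,p,R=st(); print(p,s["force"])
go(p,R,door(.75,.145,.019,.15),tool(YW+np.pi-.75))
for n in("scene","top"):
    d=imaging.read_camera(n)["image"][:,:,::-1]
    d=d[60:240,130:330] if n=="scene" else d[100:280,250:450]
    cv2.imwrite(f"pics/{n}4.png",cv2.resize(d,None,fx=3.3,fy=3.3,interpolation=cv2.INTER_CUBIC))
E
```

```text
[ 0.48646342 -0.22828014  0.15148488] [ 0.37002071 -0.14104125 -0.11032387]
shift cm tool axes [ 0.15  0.06 -0.1 ] turn deg [-0.   0.   0.1]
```

View pics/scene4.png

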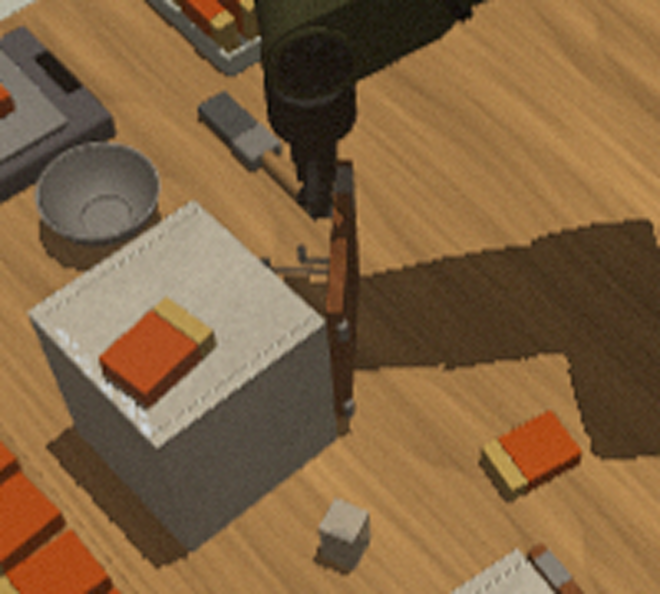

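View pics/top4.png

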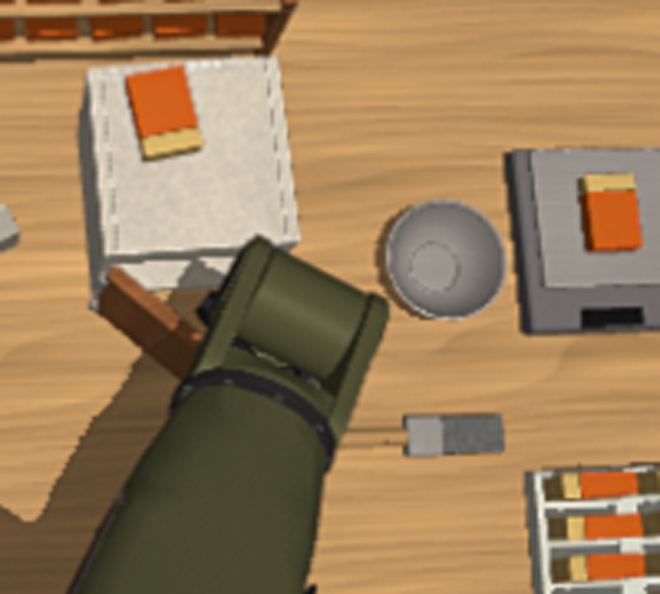

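The door is following the fingers and is now at about 0.8. I'll continue along the arc.

step_arm(rows=[[[0,0,0.78,-0.06,2.86,0,0],[0,0,0.73,-0.06,2.86,0,0],[0,0,0.73,-0.06,2.86,0,0],[0,0,0.73,-0.06,2.86,0,0],[0,0,0.73,-0.06,2.86,0,0],[0,0,0.73,-0.06,2.86,0,0],[0,0,0.73,-0.06,2.86,0,0],[0,0,0.73,-0.06,2.86,0,0],[0,0,0.73,-0.06,2.86,0,0],[0,0,0.4,-0.03,1.5,0,0],[0,0,0.3,-0.03,1,0,0],[0,0,0,0,0,0,0]]])

```text
t: 9.12
tcp_pos: [0.439, -0.1741, 0.1506]
ee_rot: [-0.294, 1.55, 0.294]
force: [0.0, -0.2, 1.0]
grip_width: 0.0001
```

```bash
python3 - <<'E'
from h import *
from cell import imaging
s,p,R=st(); print(p,s["force"],s["joint_positions"])
go(p,R,door(1.25,.145,.019,.15),tool(YW+np.pi-1.25))
go(p,R,door(1.55,.145,.019,.15),tool(YW+np.pi-1.55))
for n in("scene","top"):
    d=imaging.read_camera(n)["image"][:,:,::-1]
    d=d[60:240,130:330] if n=="scene" else d[100:280,250:450]
    cv2.imwrite(f"pics/{n}5.png",cv2.resize(d,None,fx=3.3,fy=3.3,interpolation=cv2.INTER_CUBIC))
E
```

```text
[ 0.4389708  -0.17406693  0.15060241] [ 0.01159183 -0.24105947  0.95158745] [-4.55128675e-01  2.15891179e-01  1.82758429e+00  6.50240783e-05
  1.09763310e+00 -8.29818539e-01]
shift cm tool axes [ 0.06 -0.03 -0.32] turn deg [0.5 0.  0. ]
shift cm tool axes [ 0.06  4.33 -0.2 ] turn deg [17.6  0.   0. ]
```

View pics/scene5.png

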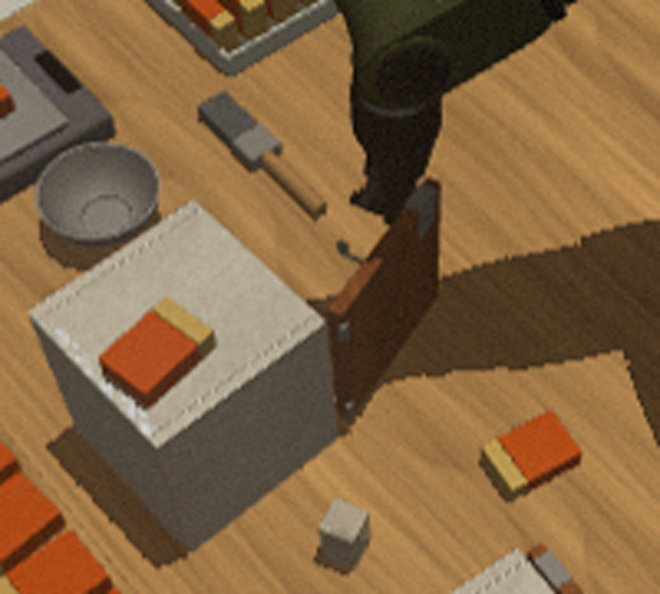

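View pics/top5.png

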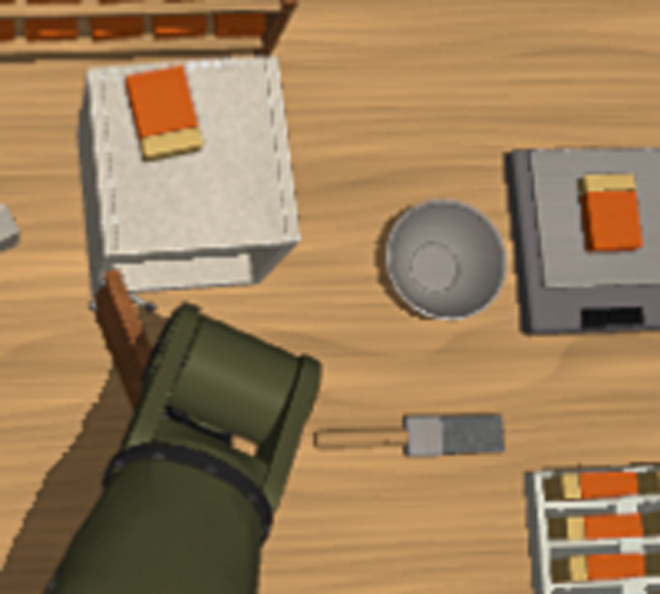

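step_arm(rows=[[[0,0,0.5,-0.04,2,0,0],[0,0,0.5,-0.04,2,0,0],[0,0,0.5,-0.04,2,0,0],[0,0,0.5,-0.04,2,0,0],[0,0,0.5,-0.04,2,0,0],[0,0,0.4,-0.04,2,0,0],[0,0,0.3,-0.02,1,0,0],[0,0,0.2,-0.02,1,0,0],[0,0,0.2,0,1,0,0],[0,0,0,0,0,0,0]]])

```text
t: 10.05
tcp_pos: [0.4269, -0.1402, 0.1503]
ee_rot: [-0.087, 1.569, 0.087]
force: [0.3, -0.4, 0.2]
grip_width: -0.0001
```

```bash
python3 - <<'E'
from h import *
from cell import imaging
s,p,R=st(); print(p,s["force"])
go(p,R,door(1.55,.145,.019,.15),tool(YW+np.pi-1.55))
a=imaging.read_camera("scene")
d=a["image"][:,:,::-1][60:240,130:330]
cv2.imwrite(f"pics/scene6.png",cv2.resize(d,None,fx=3.3,fy=3.3,interpolation=cv2.INTER_CUBIC))
for th in(1.3,1.4,1.5,1.6,1.7):
    print(th,((proj(a,[door(th,.17,.0075,.196),door(th,.17,-.0075,.196),door(th,.17,-.0075,.02)])-[130,60])*3.3).round().tolist())
E
```

```text
[ 0.42688449 -0.1401604   0.15030925] [ 0.25392726 -0.41195006  0.19666974]
shift cm tool axes [ 0.03  0.63 -0.49] turn deg [ 2.5  0.  -0. ]
1.3 [[430.0, 176.0], [444.0, 183.0], [441.0, 297.0]]
1.4 [[446.0, 184.0], [459.0, 192.0], [454.0, 306.0]]
1.5 [[461.0, 193.0], [474.0, 202.0], [467.0, 315.0]]
1.6 [[475.0, 203.0], [487.0, 213.0], [479.0, 326.0]]
1.7 [[488.0, 215.0], [498.0, 225.0], [489.0, 337.0]]
```

View pics/scene6.png

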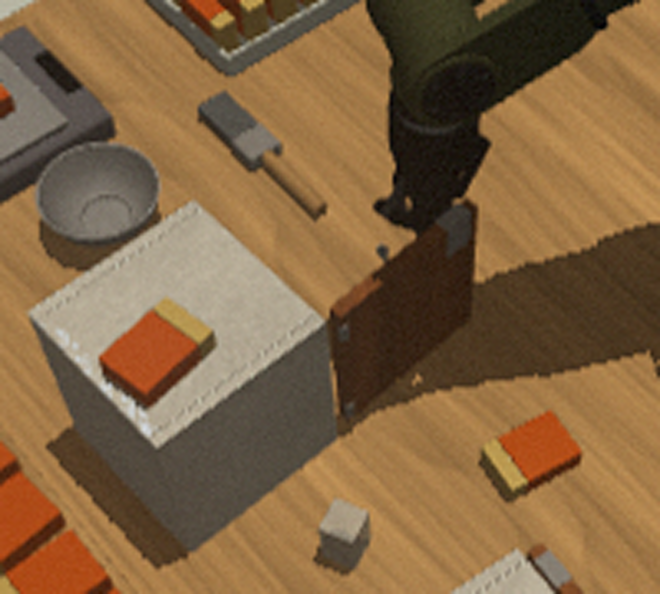

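The free outer corner at (475,206) corresponds to θ≈1.52. A last nudge of about 6 mm should make it square.

step_arm(rows=[[[0,0,0.2,0,1,0,0],[0,0,0.2,0,1,0,0],[0,0,0.2,0,0,0,0],[0,0,0,0,0,0,0],[0,0,0,0,0,0,0]]])

```text
t: 10.52
tcp_pos: [0.4262, -0.1342, 0.1503]
ee_rot: [-0.06, 1.57, 0.061]
force: [0.2, 0.5, 0.4]
grip_width: -0.0003
```

```bash
python3 - <<'E'
from h import *
from cell import imaging
s,p,R=st(); print(p,s["force"])
d=imaging.read_camera("scene")["image"][:,:,::-1][60:240,130:330]
cv2.imwrite(f"pics/scene7.png",cv2.resize(d,None,fx=3.3,fy=3.3,interpolation=cv2.INTER_CUBIC))
E
```

```text
[ 0.42624148 -0.13419676  0.1502857 ] [0.19995419 0.49364533 0.41536936]
```

View pics/scene7.png

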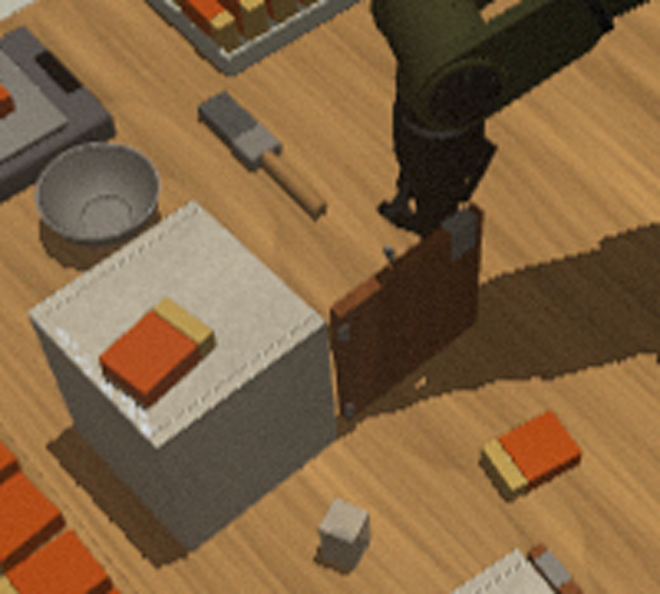

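The corner is now near (482,212), so θ≈1.56. Come away: sideways off the door first, then up.

step_arm(rows=[[[0,0,-0.8,0,0,0,0],[0,0,-1.5,0,0,0,0],[0,-1.5,-1.5,0,0,0,0],[0,-3,-1,0,0,0,0],[0,-3,-1,0,0,0,0],[0,-3,-1,0,0,0,0],[0,-3,-1.5,0,0,0,0],[0,-1,-1.5,0,0,0,0],[0,0,-1,0,0,0,0],[0,0,0,0,0,0,0],[0,0,0,0,0,0,0]]])

```text
t: 11.48
tcp_pos: [0.434, -0.2421, 0.2936]
ee_rot: [-0.058, 1.572, 0.061]
force: [-0.1, -0.1, -0.1]
grip_width: -0.0002
```

```bash
python3 - <<'E'
from h import *
from cell import imaging
s,p,R=st(); print(p,s["force"])
a=imaging.read_camera("scene")
cv2.imwrite(f"pics/scene8.png",a["image"][:,:,::-1])
d=a["image"][:,:,::-1][60:240,130:330]
cv2.imwrite(f"pics/scene8c.png",cv2.resize(d,None,fx=3.3,fy=3.3,interpolation=cv2.INTER_CUBIC))
d=imaging.read_camera("top")["image"][:,:,::-1]
cv2.imwrite(f"pics/top8.png",d)
E
```

```text
[ 0.4340428  -0.24205999  0.29360464] [-0.09977954 -0.10328471 -0.11516329]
```

View pics/scene8c.png

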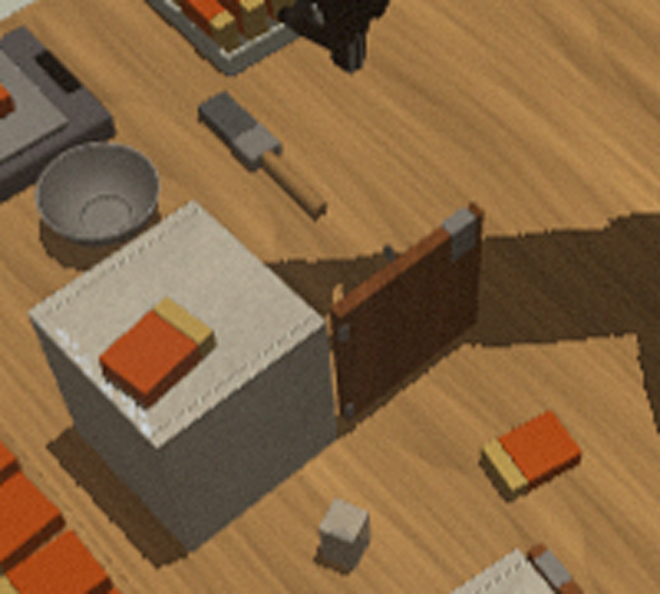

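View pics/scene8.png

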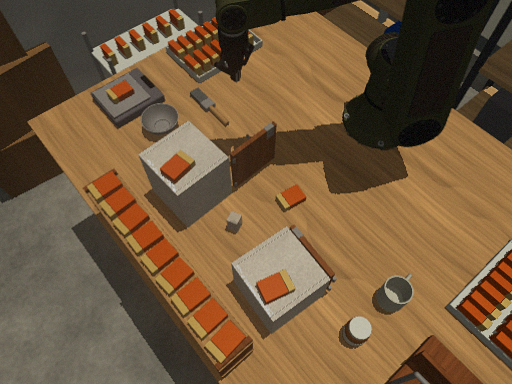

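View pics/top8.png

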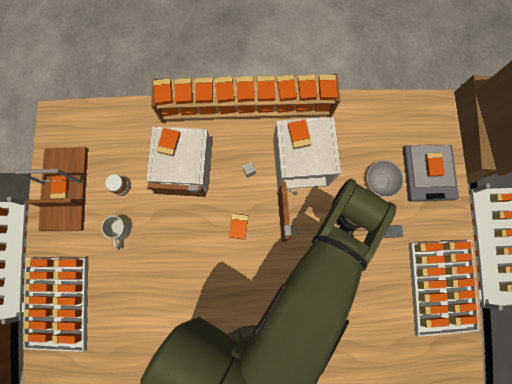

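The door stands square: in the scene crop its free corner is at (483,212), θ≈1.57, and in the top view it runs from (283,185) to (288,238). The lower door is shut, everything else is where it was, and the arm is clear. I'm handing the job in.

```bash
python3 -c "
from cell import workorder; print(workorder.job_done())"
```

```text
the job is handed in; nothing more can be done
None
```

The taller cupboard (the right-hand one, measured 0.201 m high against 0.144 m for the other) is open and square to its front. I pressed its steel plate with the closed fingertips to the firm stop, about 11 N at the wrist. I let go, and the catch sprang the door to about 0.5 rad. I then put the closed fingers down behind its free edge, pushed it round gently and came away, handing in at about 11.6 s.

- **Door:** the last pictures show it at about 1.56–1.57 rad. That angle comes from matching image corners to the door model, so it is good to a few hundredths of a radian.
- **Arm:** the wrist force read about 0 N after coming away, with the tool well clear of the door.
- **Everything else:** the lower door is shut. The soaps, stamp, mug, jar, brush and bowl are where they were, judged by eye against the first pictures. The brush and bowl are partly hidden by the arm in the top view but show fully in the scene view.

No check failed or disagreed.

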